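# Unlatch the candle case with the two-stage catch

### The arm

A 6-joint arm with a two-finger parallel gripper is mounted at the origin on the work surface. World frame = base frame: x ahead of the robot, y to its left, z up, the work surface at z = 0. Lengths are in mm, angles in degrees, forces in N, time in s.
With the tool pointing down it reaches from about 350 to 875 mm from the base axis. Payload 15.5 kg.
Tool frame: the origin (TCP) lies on the centre line of the jaws, within the pads' length; the fingertips stand 22 mm ahead of it and the grasp point (between the pads) lies 3 mm ahead of it; z points along the fingers, y is the direction in which the jaws open and shut (so a half turn about z gives the same grasp; the last joint's range is limited). The gripper opens to 85 mm and grips with 20 to 120 N. Pads are 22 mm wide; open, the fingers measure 114 mm over their backs; the gripper's body (76 mm by 85 mm) begins 54 mm behind the grasp point. The pads swing forward as they close: fully open they stand 13 mm farther back than shut.
Start: joints at [65.46, 28.281, 77.091, -0, 74.628, -5.472], TCP at [204.177, 590.71, 253.277] pointing down, gripper open.
Joint ranges: [-166.48, 166.48], [-47.26, 123.95], [12.59, 153.08], [-70.14, 250.14], [6.76, 159.57], [-176.63, 176.63]. Speed limits (degrees/s): [108.29, 108.29, 147.25, 172.46, 172.46, 172.46].

### API

Orientations are given as [roll, pitch, yaw] about the fixed x, y, z axes, in that order (R = Rz(yaw) Ry(pitch) Rx(roll)).
In Python, from station import r, grab_frame, camera_info, spot_in, silhouettes gives the robot as it stands.
- The arm moves only by the tool apply_moves, never from a script. Its argument "steps" is a list of rows, each an object of numbers: "x", "y", "z": the shift along the tool's x, y, z in cm; "roll": the turn about the tool's z in degrees. A call has exactly 10 rows; each row shifts and turns the pose as measured when the row begins, along the tool's axes as they then stand; what a row does not reach is not made up. A row lasts 1/12 s, in which the tool goes at most 41.7 mm and 7.16 degrees, less where a joint would pass 70% of its speed; a pose out of reach is approached as far as the arm can. A call is refused whole if a number of a shift passes 4.17 or a number of a turn 7.16, either way. A call with a gripper value outside its range is refused whole. "hand" is the closure, from -1 (fully open) to 1 (shut), so that 0 is half open, set as the call begins (left out, the last holds). The fingers move at their own pace and stop on an object; the grip force is fixed at half the most. Time passes only in rows, so rows that do not move let the fingers close, or fill a call up. It gives the time, the measured TCP pose, the force and the opening at its end, in the units of the state.
- r.observe(): the state, without advancing time (a new reading comes with each control period).
- grab_frame(name): name is "scene" or "side" or "wrist"; returns (picture, depth): 480x640x3 uint8, red, green, blue; 480x640 float32, mm along the optical axis (not along the pixel's ray), 0 where there is no reading.
- camera_info(name): a dict with "fov_y" (degrees; the focal length in pixels is half the picture's height over the tangent of half this angle, whatever the lens; pixels are square), "cx", "cy" (the principal point, pixels), "view" (4x4, takes a point from world to camera coordinates); the wrist camera has in their place "T_tool_cam" (4x4, takes a point from camera to tool coordinates, whose origin is the TCP and whose axes are the flange's). Camera axes: x right, y down, z forward; pixel columns grow to the right and rows downward; lengths in mm; the calibration is good to about 2 mm. The wrist camera is an equidistant fisheye: a pixel r from the principal point sees the ray r / f radians off the axis. A picture is of the moment at which its call begins: read the wrist's pose just before it. camera_info takes no time and is no camera call.
- r.hand_in(): hands the job in, once; it reports no verdict.
Trained networks look in the newest picture that a camera, given by its name, has taken for a name from the list of things; names that differ only in an ending like _2 or _b are one class to them, and where a whole thing is asked for, a point or a joint stands for the part that bears it (a point fixed in the world has none). Each returns a list of dicts, best first, with "confidence" (0 to 1); they miss things now and then, are a little off and sometimes report something else, mostly with a low value. They report only what shows in the picture. A call takes as long as a camera call.
- spot_in(camera, thing): "extent" ([left, top, right, bottom] in pixels, round what is visible of it).
- silhouettes(camera, thing): "pixels" (480x640 bool, what is visible of it) and "extent" ([left, top, right, bottom] in pixels, round what is visible of it).
The state is a dict: "time_s": time; "q": joint angles; "qvel": joint speeds; "joint_torque": joint torques, N m; "tool_pos": TCP position; "ee_rot": TCP orientation; "ft_force": force on the tool from outside, world axes, zero at the start; "moment": the same for the moment, N m; "gripper_width": opening from 0.0 (shut) to 1.0 (fully open).
Only numpy, scipy, OpenCV 4.12 (cv2) and the standard library are available. Lean on these libraries where they do the work, as an engineer would, in place of code of your own. Each camera call takes 0.05 s, during which the arm holds its last target.

### The job

Unlatch the dark grey steel candle case: gently slide the safety tab on its lid fully aside to its stop, then lift the main latch right up so that the lid springs ajar. Never force anything (the catch gives way to a light push or pull, well under 22 N), leave the latch standing up and let go, and leave the things around the case alone.

Things in the scene. Friction and masses are not known exactly. Their poses are not given: they have to be found in the camera images.
- case: Fixed dark grey case, 170 (x) by 230 (y) mm, lid top 90 mm above its underside. Origin: centre of its underside; +x from its front (catch edge) to the lid hinge at the back, +y left, z up; all x, y, z below are in this frame, mm. Catch on the lid's front, plain steel: a lever along x and, on its +y side, the safety tab. It sits d off its nominal y, d unknown, -12 to +12: find it by touch or sight.
- tab_spot (a point): Fixed point (-41, 28, 117) mm in the case's frame: nominal middle of the tab's thumb plate on its -y face, tab locked. Upright plate 22 wide (x) by 6 thick (y), heights 103 to 131; the face really is at y = d + 28 to 30. Push it to +y: about 3 N friction, stays where left, solid stop with the face at y = d + 41. Over 107 mm height the space on its -y side (over the lever too) is free.
- tongue_spot (a point): Fixed point (-41, 0, 107) mm in the case's frame: top of the tab's flat tongue, 13 wide in x, where it lies across the lever and locks it. It slides with the thumb plate and clears the lever only in the last 1.5 mm before the tab's stop; until then the lever moves only about 0.04 rad.
- block_spot (a point): Fixed point (13, 0, 121) mm in the case's frame: nominal middle of the grip block on the lever's far end, 2 mm under its top (lever down). Block and lever are 14 wide, centred at y = d; the block is 24 long in x (+1 to +25), top at 123 mm height; both sides are free down to the lid top, 90. Pinch it across y from above and swing it up about the pivot (see latch).
- latch (a joint): Main latch lever angle, rad: 0 lying, 1.0 fully up (stop). Pivot line along y at x = -67, height 98 mm in the case's frame (lid shut; it rides on the lid); the block's far end rises. About 2 N at the block lifts it; it stays where left. At about 0.25 rad its hidden hook lets go of the lid.
- lid (a joint): Lid angle, rad: 0 shut, 0.2 ajar (limit). Hinge line along y at x = +85, height 84 mm in the case's frame; the front rises. Once the hook lets go a spring lifts it by itself in about a second, and the catch with it (about 30 mm at the latch pivot, 3 N), so keep lifting the lever as the lid rises or it sinks back relative to the lid.
- carton: Loose upright cardboard carton 60 x 50 x 110 mm; a bystander. Origin: centre of its underside.
- candlestick: Loose brass candlestick, foot 70 mm across, 105 mm high; a bystander. Origin: centre of its underside.
- oil: Loose amber glass bottle, 52 mm across, 130 mm high; a bystander. Origin: centre of its underside.

How it is judged (in metres and radians):
At the end, for the whole second after the job is handed in: The latch stands up by more than 0.5 rad, the lid has sprung ajar by more than 0.15 rad and is at rest, and the carton, candlestick and bottle are within 20 mm of where they were (value of joint latch above 0.5 rad and value of joint lid above 0.15 rad and velocity of joint lid below 0.05 rad/s and distance of each of carton, candlestick, oil from where it was at the start of the episode below 0.02 m); the robot touches nothing.
It fails at once if the safety tab or the lid is forced: the fingers press on one of them with over 22 N (contact force between the fingers and tab_c0 above 22 N or contact force between the fingers and tab_c1 above 22 N or contact force between the fingers and lid_c0 above 22 N).
It fails at once if the latch is wrenched up against the tab that still locks it (over 60 N between lever and tongue, which takes over 20 N at the grip block) (contact force between latch_c0 and tab_c0 above 60 N).
It fails at once if a bystander is knocked over (angle between any of carton, candlestick, oil's own z axis and vertical above 0.5 rad).
It also fails if it takes over 48 s, if anything falls off the work surface, if the arm or the gripper's body presses on something with over 40 N, if the wrist force passes 120 N, or if a joint passes its speed limit or range.

## Working session

There is one attempt and no reset: what is moved stays moved. The work goes in short steps, Python scripts to look and compute and a tool call to move; the robot and the scene stay as the last step left them, time stands still between calls to the robot, and variables do not carry over. Pictures are saved under pics/ and viewed, and the job is handed in when it is done.

Besides the shell and the picture viewer there is one more tool, called after "Request:" by a JSON object that holds its "fn" and its "kwargs", one argument or row to a line. apply_moves: Moves the arm, as the interface text tells. Its arguments: {"type":"object","properties":{"steps":{"type":"array","items":{"type":"object","properties":{"x":{"type":"number"},"y":{"type":"number"},"z":{"type":"number"},"roll":{"type":"number"}}}},"hand":{"type":"number"}},"required":["steps"]}

```bash
mkdir -p pics; ls
cat > h.py <<'E'
import numpy as np, cv2
from station import r, grab_frame, camera_info, spot_in, silhouettes
def save(n,f): cv2.imwrite(f'pics/{f}.png', n[:,:,::-1])
def world(cam,u,v,d):
    ci=camera_info(cam); f=240/np.tan(np.radians(ci['fov_y']/2))
    pc=np.stack([(u-ci['cx'])/f*d,(v-ci['cy'])/f*d,d,np.ones_like(d)],-1)
    return (pc@np.linalg.inv(np.array(ci['view'])).T)[...,:3]
def cloud(cam,depth):
    v,u=np.mgrid[0:480,0:640]
    return world(cam,u.astype(float),v.astype(float),depth.astype(float))
E
python3 - <<'E'
from h import *
s=r.observe(); print(s)
for c in ("scene","side"):
    p,d=grab_frame(c); save(p,c+'0'); np.save(c+'0.npy',d)
    print(c,camera_info(c))
    for t in ("case","carton","candlestick","oil","latch","tab_spot"):
        print(t,[(np.round(x['extent']),round(x['confidence'],2)) for x in spot_in(c,t)][:2])
E
```

```text
pics
{'time_s': 0.0, 'q': array([ 6.54602445e+01,  2.83142202e+01,  7.71287143e+01, -9.02777064e-04,
        7.46295896e+01, -5.47272381e+00]), 'qvel': array([-0.09908617,  0.01652976, -0.09282059, -0.02754722,  0.06658768,
       -0.01209481]), 'joint_torque': array([-6.45779975e-03, -8.82188416e+01, -3.83845532e+01, -5.49076813e-04,
        1.05167844e-02,  1.25535865e-05]), 'tool_pos': array([204.03539945, 590.38361262, 252.69809221]), 'ee_rot': array([-1.79927723e+02, -6.05054438e-03,  1.60933204e+02]), 'ft_force': array([-0.86964367, -0.09885601,  0.1146075 ]), 'moment': array([-0.01396879,  0.02518239,  0.05002555]), 'gripper_width': 0.9993029431099644}
scene {'fov_y': 54.02795236323869, 'cx': 325.78542806982557, 'cy': 237.08011638824487, 'view': array([[ 2.02543293e-01,  9.79254589e-01, -6.05507267e-03,
        -1.17389997e+02],
       [ 6.43072942e-01, -1.37667544e-01, -7.53329170e-01,
        -2.87389616e+02],
       [-7.38534634e-01,  1.48687917e-01, -6.57615768e-01,
         1.31074095e+03],
       [ 0.00000000e+00,  0.00000000e+00,  0.00000000e+00,
         1.00000000e+00
[... 492 characters left out ...]
838, 'cx': 321.64529633063916, 'cy': 249.42251694534693, 'view': array([[ 8.15800973e-01, -5.78095439e-01,  1.65660954e-02,
        -4.56094929e+02],
       [-3.97999295e-01, -5.81973408e-01, -7.09156904e-01,
         3.06034734e+02],
       [ 4.19601399e-01,  5.71937598e-01, -7.04856049e-01,
         6.58727554e+02],
       [ 0.00000000e+00,  0.00000000e+00,  0.00000000e+00,
         1.00000000e+00]])}
case [(array([230., 204., 427., 387.]), 0.75)]
carton [(array([231., 162., 281., 237.]), 0.85)]
candlestick [(array([426., 323., 478., 401.]), 0.57)]
oil [(array([385., 356., 431., 436.]), 0.69)]
latch [(array([284., 249., 349., 296.]), 0.9)]
tab_spot [(array([228., 204., 425., 386.]), 0.65)]
```

View pics/scene0.png

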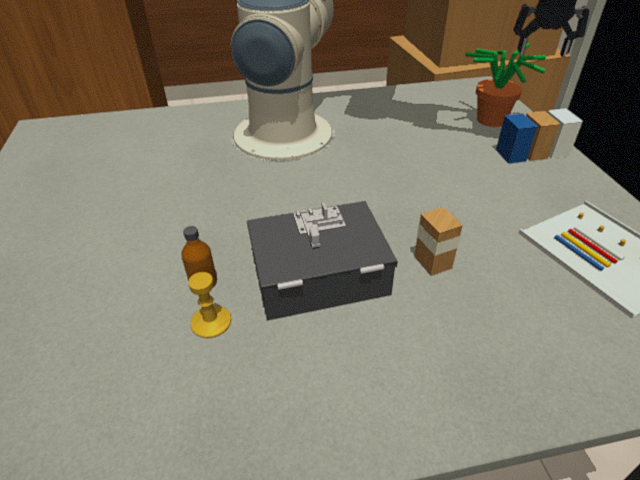

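View pics/side0.png

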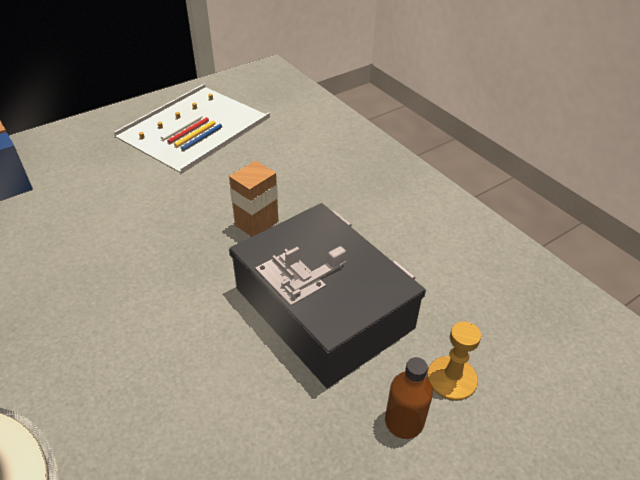

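The scene view shows the case at about (250–395, 205–320), with the catch toward the robot near (318, 220). The bottle and candlestick stand on the left of the picture (-y) and the carton on the right (+y). Next I'll fit the lid rectangle and the catch.

Run:
```python
from h import *
for c in ("scene","side"):
    d=np.load(c+'0.npy'); P=cloud(c,d)
    m=silhouettes(c,"case"); 
    if not m: print('none');continue
    M=m[0]['pixels']&(d>0); print(c,m[0]['confidence'],M.sum())
    M=cv2.dilate(M.astype(np.uint8),np.ones((9,9)))>0
    Q=P[M&(d>0)]
    print('z hist',np.histogram(Q[:,2],bins=np.arange(-5,140,5)))
    top=Q[(Q[:,2]>83)&(Q[:,2]<97)]
    print('lid z',np.median(top[:,2]))
    rect=cv2.minAreaRect(top[:,:2].astype(np.float32)); print(rect)
    lo,hi=top[:,:2].min(0),top[:,:2].max(0);print(lo,hi)
    np.save(c+'_Q.npy',Q)
    for t in ("carton","candlestick","oil"):
        m=silhouettes(c,t)
        if m:
            q=P[m[0]['pixels']&(d>0)]; q=q[q[:,2]>10]; print(t,m[0]['confidence'],np.median(q,0).round(),q.min(0).round(),q.max(0).round())
```

```text
scene 0.75 13212
z hist (array([1999,  602,  242,  236,  247,  256,  245,  249,  250,  248,  259,
        275,  259,  271,  253,  216,  196,  221, 5233, 2910,  156,  279,
        174,   34,   33,   88,   18,   18]), array([ -5,   0,   5,  10,  15,  20,  25,  30,  35,  40,  45,  50,  55,
        60,  65,  70,  75,  80,  85,  90,  95, 100, 105, 110, 115, 120,
       125, 130, 135]))
lid z 89.54344536873487
((559.3271484375, -9.028945922851562), (185.18234252929688, 235.5251922607422), 2.6421163082122803)
[ 463.28245393 -130.58975562] [655.27918067 112.43555904]
carton 0.56 [591. 204.  79.] [538. 183.  10.] [606. 246. 111.]
candlestick 0.72 [603. -14.  89.] [ 463. -131.   10.] [655. 112. 132.]
oil 0.93 [ 544. -222.   83.] [ 518. -251.   10.] [ 632. -195.  131.]
side 0.75 21168
z hist (array([ 2942,   526,   411,   380,   362,   360,   351,   367,   358,
         382,   402,   376,   390,   388,   142,   204,   436,   461,
       10330,  3133,   336,   525,   274,    76,    91,   146,    50,
          26]), array([ -5,   0,   5,  10,  15,  20,  25,  30,  35,  40,  45,  50,  55,
        60,  65,  70,  75,  80,  85,  90,  95, 100, 105, 110, 115, 120,
       125, 130, 135]))
lid z 88.96138919587497
((558.9061279296875, -6.075531005859375), (182.7191619873047, 238.4890899658203), 3.084810733795166)
[ 462.44584042 -129.12894375] [654.37695596 115.32855464]
carton 0.93 [561. 198.  77.] [535. 184.  10.] [607. 246. 111.]
candlestick 0.84 [ 623. -216.   72.] [ 605. -235.   10.] [ 652. -189.  106.]
oil 0.95 [ 520. -233.   81.] [ 505. -250.   10.] [ 552. -201.  131.]
```

Run:
```python
from h import *
for c in ("scene","side"):
    Q=np.load(c+'_Q.npy'); top=Q[(Q[:,2]>84)&(Q[:,2]<96)]
    A=top[:,:2]
    # edges: y-extents per x bin, x min per y bin
    def fit(sel,val,bins,fn):
        xs,ys=[],[]
        for a,b in zip(bins[:-1],bins[1:]):
            k=(sel>=a)&(sel<b)
            if k.sum()>5: xs.append((a+b)/2); ys.append(fn(val[k]))
        xs,ys=np.array(xs),np.array(ys)
        p=np.polyfit(xs,ys,1); 
        for _ in range(3):
            e=abs(ys-np.polyval(p,xs)); k=e<max(2*np.median(e),.5); p=np.polyfit(xs[k],ys[k],1)
        return p,np.median(e)
    pl,e1=fit(A[:,0],A[:,1],np.arange(485,635,6),np.max)
    pr,e2=fit(A[:,0],A[:,1],np.arange(485,635,6),np.min)
    pf,e3=fit(A[:,1],A[:,0],np.arange(-110,95,6),np.min)
    pb,e4=fit(A[:,1],A[:,0],np.arange(-110,95,6),np.max)
    print(c,'angles',[np.degrees(np.arctan(p[0])).round(2) for p in(pl,pr)],[-np.degrees(np.arctan(p[0])).round(2) for p in(pf,pb)],np.round([e1,e2,e3,e4],2))
    x0=558;y0=-7
    print('left',np.polyval(pl,x0),'right',np.polyval(pr,x0),'front',np.polyval(pf,y0),'back',np.polyval(pb,y0))
```

```text
scene angles [np.float64(3.21), np.float64(2.86)] [np.float64(2.63), np.float64(2.98)] [0.44 0.32 1.24 3.18]
left 107.3237488959359 right -126.35146622429917 front 469.50927824283445 back 646.5366493523704
side angles [np.float64(2.68), np.float64(2.89)] [np.float64(2.96), np.float64(2.73)] [0.55 0.27 0.19 2.72]
left 110.08106046609277 right -124.88411922354848 front 468.32960478892755 back 645.7087665067435
```

Run:
```python
from h import *
th=np.radians(2.9); R=np.array([[np.cos(th),-np.sin(th)],[np.sin(th),np.cos(th)]])
C=np.array([555.,-8.5])
big=[]
for c in ("scene","side"):
    Q=np.load(c+'_Q.npy').copy(); Q[:,:2]=(Q[:,:2]-C)@R
    K=Q[(Q[:,2]>93)&(abs(Q[:,0])<100)&(abs(Q[:,1])<80)]
    def rep(n,k): 
        q=K[k]
        if len(q): print(c,n,len(q),'x',np.percentile(q[:,0],[2,50,98]).round(1),'y',np.percentile(q[:,1],[2,50,98]).round(1),'z',np.percentile(q[:,2],[2,50,98]).round(1))
    rep('catch',K[:,2]>0)
    rep('block',(K[:,0]>-5)&(K[:,2]>116))
    rep('blockall',(K[:,0]>-5)&(K[:,2]>100))
    rep('plate',(K[:,2]>110)&(K[:,0]<-20))
    im=np.zeros((400,600,3),np.uint8)
    for x,y,z in K:
        u=int(300-y*4); v=int(250-x*4)
        if 0<=u<600 and 0<=v<400:
            cv2.circle(im,(u,v),2,tuple(int(a) for a in cv2.applyColorMap(np.uint8([[np.clip((z-90)*6,0,255)]]),2)[0,0]),-1)
    for g in range(-60,80,20): cv2.putText(im,str(g),(300-g*4,395),0,.4,(255,255,255)); cv2.putText(im,str(g),(0,250-g*4),0,.4,(255,255,255)); cv2.line(im,(300-g*4,0),(300-g*4,400),(60,60,60)); cv2.line(im,(0,250-g*4),(600,250-g*4),(60,60,60))
    big.append(im)
cv2.imwrite('pics/top.png',cv2.resize(np.vstack(big),(450,600)))
```

```text
scene catch 1016 x [-75.3 -33.5  26.3] y [-27.3   2.4  52.1] z [ 93.2 102.  129. ]
scene block 91 x [ 3.8 17.6 26.6] y [-17.6 -11.3  -5.1] z [116.3 121.9 123.8]
scene blockall 161 x [ 4.1 22.6 27.4] y [-17.9 -12.5  -5.4] z [100.9 118.5 123.7]
scene plate 74 x [-50.1 -34.1 -27.7] y [17.9 19.5 23.3] z [110.9 124.7 132.2]
side catch 1887 x [-76.9 -42.9  23. ] y [-24.3  -3.8  52.3] z [ 93.1 101.3 128.9]
side block 155 x [ 3.  13.4 26. ] y [-15.9 -11.3  -2.6] z [116.4 121.1 123.7]
side blockall 305 x [-3.2 10.8 26. ] y [-16.  -13.1  -2.9] z [100.5 116.1 123.3]
side plate 182 x [-49.8 -40.5 -29.3] y [19.4 21.3 25.6] z [110.9 122.8 131.3]
```

View pics/top.png

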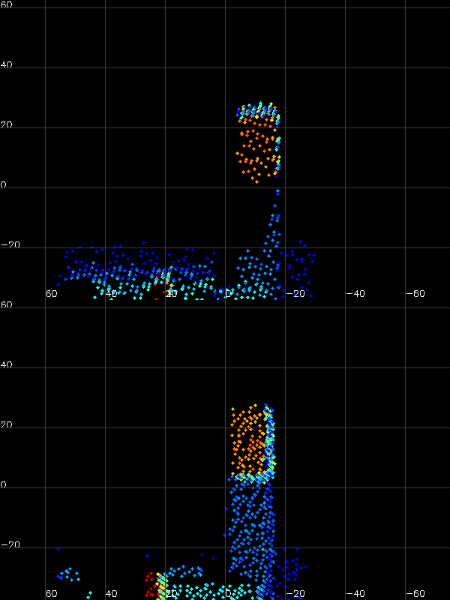

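Request:
{"fn": "apply_moves", "kwargs": {
  "hand": 1,
  "steps": [
    {"roll": -7},
    {"roll": -7},
    {"roll": -7},
    {"roll": -1},
    {"x": -1.6,"y": -3.6},
    {"x": -1.7,"y": -3.7},
    {"x": -1.7,"y": -3.7},
    {"x": -1.7,"y": -3.7},
    {"x": -1.7,"y": -3.7},
    {"x": -1.7,"y": -3.7}
  ]
}}

```text
schema error: expected keys x, y, z, roll
```

All keys are required in each row.

Request:
{"fn": "apply_moves", "kwargs": {
  "hand": 1,
  "steps": [
    {"x": 0,"y": 0,"z": 0,"roll": -7},
    {"x": 0,"y": 0,"z": 0,"roll": -7},
    {"x": 0,"y": 0,"z": 0,"roll": -7},
    {"x": 0,"y": 0,"z": 0,"roll": -1},
    {"x": -1.7,"y": -3.7,"z": 0,"roll": 0},
    {"x": -1.7,"y": -3.7,"z": 0,"roll": 0},
    {"x": -1.7,"y": -3.7,"z": 0,"roll": 0},
    {"x": -1.7,"y": -3.7,"z": 0,"roll": 0},
    {"x": -1.7,"y": -3.7,"z": 0,"roll": 0},
    {"x": -1.7,"y": -3.7,"z": 0,"roll": 0}
  ]
}}

```text
time_s: 1.93
tool_pos: [318.6, 374.5, 252.2]
ee_rot: [179.8, 0.1, -176.9]
ft_force: [1.5, 0.6, -0.1]
gripper_width: -0.004
```

Request:
{"fn": "apply_moves", "kwargs": {
  "steps": [
    {"x": -1.6,"y": -3.7,"z": 0,"roll": 0},
    {"x": -1.6,"y": -3.7,"z": 0,"roll": 0},
    {"x": -1.6,"y": -3.7,"z": 0,"roll": 0},
    {"x": -1.6,"y": -3.7,"z": 0,"roll": 0},
    {"x": -1.6,"y": -3.7,"z": 0,"roll": 0},
    {"x": -1.6,"y": -3.7,"z": 0,"roll": 0},
    {"x": -1.6,"y": -3.7,"z": 0,"roll": 0},
    {"x": -1.6,"y": -3.7,"z": 0,"roll": 0},
    {"x": -1.6,"y": -3.7,"z": 0,"roll": 0},
    {"x": -1.6,"y": -3.7,"z": 0,"roll": 0}
  ]
}}

```text
time_s: 2.77
tool_pos: [495.2, -3.4, 253.3]
ee_rot: [179.7, 0.4, -179.0]
ft_force: [1.2, 1.1, -0.0]
gripper_width: -0.002
```

Request:
{"fn": "apply_moves", "kwargs": {
  "steps": [
    {"x": -0.7,"y": -0.5,"z": 0,"roll": -1},
    {"x": -0.7,"y": -0.5,"z": 0,"roll": -1},
    {"x": -0.6,"y": -0.4,"z": 0,"roll": 0},
    {"x": 0,"y": 0,"z": 1.5,"roll": 0},
    {"x": 0,"y": 0,"z": 1.5,"roll": 0},
    {"x": 0,"y": 0,"z": 1.5,"roll": 0},
    {"x": 0,"y": 0,"z": 1.5,"roll": 0},
    {"x": 0,"y": 0,"z": 1.5,"roll": 0},
    {"x": 0,"y": 0,"z": 1.0,"roll": 0},
    {"x": 0,"y": 0,"z": 0,"roll": 0}
  ]
}}

```text
time_s: 3.6
tool_pos: [522.7, -24.7, 166.6]
ee_rot: [179.8, 0.8, -179.3]
ft_force: [-1.5, -0.8, -0.4]
gripper_width: -0.003
```

Run:
```python
from h import *
s=r.observe(); print(s['tool_pos'],s['ee_rot'],s['ft_force'])
p,d=grab_frame('wrist'); save(p,'w1'); np.save('w1.npy',d); print(camera_info('wrist'))
p,d=grab_frame('side'); save(cv2.resize(p[180:380,200:440],(720,600)),'s1')
```

```text
[522.74483429 -24.71068087 166.57569275] [ 179.80547063    0.82667596 -179.2791896 ] [-1.49985953 -0.76352746 -0.43292904]
{'fov_y': 65.70646984690485, 'cx': 316.9683782796499, 'cy': 238.4518406674969, 'T_tool_cam': array([[-4.85118251e-04, -9.64894737e-01, -2.62636462e-01,
         6.70107013e+01],
       [ 9.99998878e-01, -8.40323794e-04,  1.24014121e-03,
         1.42403415e-01],
       [-1.41730540e-03, -2.62635565e-01,  9.64894062e-01,
        -1.20002148e+02],
       [ 0.00000000e+00,  0.00000000e+00,  0.00000000e+00,
         1.00000000e+00]])}
```

View pics/w1.png

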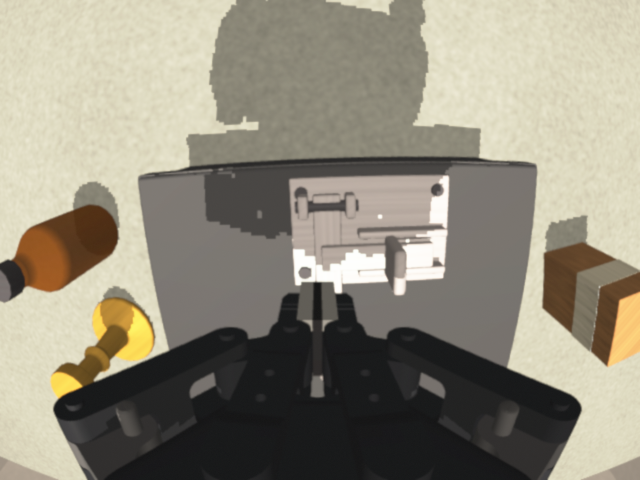

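View pics/s1.png

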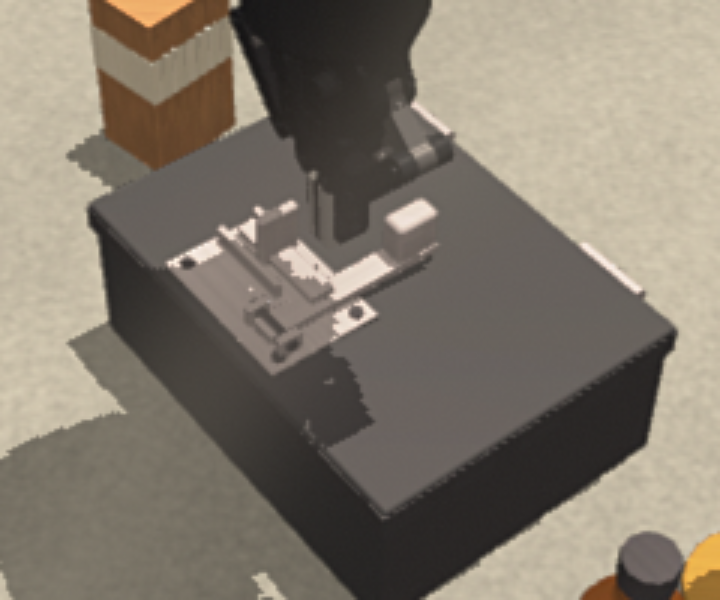

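```bash
cat >> h.py <<'E'
from scipy.spatial.transform import Rotation as Ro
C0=np.array([556.5,-8.5]); TH=np.radians(2.9)
def tcp_case(s):
    R=np.array([[np.cos(TH),-np.sin(TH)],[np.sin(TH),np.cos(TH)]])
    return np.r_[(s['tool_pos'][:2]-C0)@R, s['tool_pos'][2]]
def wcloud(depth,s):
    ci=camera_info('wrist'); f=240/np.tan(np.radians(ci['fov_y']/2))
    v,u=np.mgrid[0:480,0:640].astype(float); a=u-ci['cx'];b=v-ci['cy'];rr=np.hypot(a,b)+1e-9;t=np.tan(rr/f)
    P=np.stack([a/rr*t*depth,b/rr*t*depth,depth,np.ones_like(depth)],-1)@np.array(ci['T_tool_cam']).T
    W=P[...,:3]@Ro.from_euler('xyz',s['ee_rot'],degrees=True).as_matrix().T+s['tool_pos']
    R=np.array([[np.cos(TH),-np.sin(TH)],[np.sin(TH),np.cos(TH)]])
    W=W.copy(); W[...,:2]=(W[...,:2]-C0)@R
    return W
E
python3 - <<'E'
from h import *
s=r.observe(); print(tcp_case(s))
d=np.load('w1.npy').astype(float)
W=wcloud(d,s)
lid=W[230:300,180:240]; print('lid z',np.median(lid[...,2]))
fr=W[330:340:3]; 
def rep(n,k):
    q=W[k]; print(n,len(q),'x',np.percentile(q[:,0],[2,50,98]).round(1),'y',np.percentile(q[:,1],[2,50,98]).round(1),'z',np.percentile(q[:,2],[2,50,98]).round(1))
ok=d>0
v,u=np.mgrid[0:480,0:640]
rep('plate',ok&(W[...,2]>113)&(u>375)&(u<420)&(v>225)&(v<300))
for row in (245,255,265,275): print(row,[(int(c),W[row,c].round(1).tolist()) for c in range(382,408,3)])
rep('leverpiv',ok&(W[...,2]>97)&(u>300)&(u<350)&(v>180)&(v<215))
for row in (222,240,): print(row,[(int(c),W[row,c].round(1).tolist()) for c in range(296,352,6)])
# lid left/right edges at row
for row in (190,220,250):
    z=W[row,:,2]; c=[i for i in range(640) if 85<z[i]<95]; print(row,W[row,c[0]].round(1),W[row,c[-1]].round(1))
tipz=W[280:320,300:340]; print('tip',np.nanmin(tipz[...,2]))
for row in (285,295,310): print('finger',row,[(int(c),W[row,c].round(1).tolist()) for c in range(282,356,6)])
E
```

```text
[-33.81802571 -14.6566235  168.20031212]
lid z 92.31383118398969
plate 969 x [-51.1 -42.7 -30.6] y [20.5 22.2 26.3] z [113.8 132.1 134.3]
245 [(382, [-46.6, 19.3, 109.6]), (385, [-46.8, 20.7, 110.4]), (388, [-48.8, 20.9, 116.9]), (391, [-50.4, 21.3, 122.3]), (394, [-51.2, 22.2, 125.0]), (397, [-51.0, 23.8, 124.5]), (400, [-50.9, 25.3, 124.2]), (403, [-46.2, 30.2, 109.9]), (406, [-45.9, 31.9, 109.1])]
255 [(382, [-41.0, 19.5, 109.0]), (385, [-41.4, 20.8, 110.3]), (388, [-44.3, 20.7, 118.9]), (391, [-46.4, 20.9, 125.1]), (394, [-48.5, 21.0, 131.2]), (397, [-49.2, 21.9, 133.5]), (400, [-49.3, 23.2, 133.9]), (403, [-49.2, 24.6, 133.7]), (406, [-49.2, 25.9, 134.0])]
265 [(382, [-35.7, 19.5, 109.3]), (385, [-36.0, 20.9, 110.2]), (388, [-39.6, 20.5, 120.1]), (391, [-41.8, 20.8, 126.2]), (394, [-44.4, 20.7, 133.2]), (397, [-44.5, 22.0, 133.6]), (400, [-44.3, 23.5, 133.1]), (403, [-44.6, 24.6, 134.3]), (406, [-44.1, 26.3, 133.2])]
275 [(382, [-28.5, 20.3, 105.3]), (385, [-28.1, 22.1, 104.5]), (388, [-34.3, 20.7, 119.9]), (391, [-37.1, 20.8, 127.0]), (394, [-39.2, 21.1, 132.2]), (397, [-39.3, 
[... 1408 characters left out ...]
, 155.0]), (300, [-45.7, -20.1, 163.5]), (306, [-45.8, -17.9, 164.0]), (312, [-44.9, -15.8, 162.2]), (318, [-45.7, -13.5, 164.1]), (324, [-45.2, -11.4, 163.2]), (330, [-45.2, -9.2, 163.3]), (336, [-40.9, -6.6, 154.3]), (342, [-40.4, -4.2, 153.6]), (348, [-41.0, -1.9, 155.0]), (354, [-11.0, 6.6, 91.3])]
finger 310 [(282, [-42.3, -26.6, 168.5]), (288, [-41.6, -24.5, 167.4]), (294, [-41.7, -22.3, 167.7]), (300, [-45.0, -19.7, 174.3]), (306, [-45.1, -17.7, 174.5]), (312, [-45.5, -15.6, 175.5]), (318, [-45.3, -13.6, 175.3]), (324, [-45.8, -11.6, 176.4]), (330, [-45.4, -9.6, 175.7]), (336, [-45.3, -7.6, 175.7]), (342, [-41.0, -5.1, 167.7]), (348, [-41.1, -3.0, 168.0]), (354, [-40.8, -0.7, 167.6])]
```

Request:
{"fn": "apply_moves", "kwargs": {
  "steps": [
    {"x": 0.3,"y": 0,"z": 0,"roll": -1.2},
    {"x": 0.3,"y": 0,"z": 0,"roll": -1.2},
    {"x": 0.2,"y": 0,"z": 0.4,"roll": 0},
    {"x": 0,"y": 0,"z": 0.4,"roll": 0},
    {"x": 0,"y": 0,"z": 0.4,"roll": 0},
    {"x": 0,"y": 0,"z": 0.4,"roll": 0},
    {"x": 0,"y": 0.3,"z": 0.4,"roll": 0},
    {"x": 0,"y": 0.3,"z": 0.3,"roll": 0},
    {"x": 0,"y": 0.2,"z": 0,"roll": 0},
    {"x": 0,"y": 0,"z": 0,"roll": 0}
  ]
}}

```text
time_s: 4.53
tool_pos: [515.9, -16.1, 145.6]
ee_rot: [179.9, 1.2, -176.7]
ft_force: [0.2, -0.6, -0.6]
gripper_width: 0.002
```

Run:
```python
from h import *
s=r.observe(); print(tcp_case(s),s['ee_rot'],s['ft_force'],s['qvel'])
```

```text
[-40.89361649  -5.58230951 145.64288512] [ 179.92412914    1.20679091 -176.70104754] [ 0.19834798 -0.57769416 -0.62775052] [ 0.09442037  0.553723    0.21252937 -0.18055244 -0.43610551  0.08747368]
```

Request:
{"fn": "apply_moves", "kwargs": {
  "steps": [
    {"x": 0,"y": 0,"z": 0.3,"roll": 0},
    {"x": 0,"y": 0,"z": 0.3,"roll": 0},
    {"x": 0,"y": 0.15,"z": 0,"roll": 0},
    {"x": 0,"y": 0.15,"z": 0,"roll": 0},
    {"x": 0,"y": 0.15,"z": 0,"roll": 0},
    {"x": 0,"y": 0.15,"z": 0,"roll": 0},
    {"x": 0,"y": 0.15,"z": 0,"roll": 0},
    {"x": 0,"y": 0.15,"z": 0,"roll": 0},
    {"x": 0,"y": 0.15,"z": 0,"roll": 0},
    {"x": 0,"y": 0.15,"z": 0,"roll": 0}
  ]
}}

```text
time_s: 5.37
tool_pos: [515.8, -3.0, 139.4]
ee_rot: [179.9, 1.3, -176.7]
ft_force: [-0.4, -2.2, -2.3]
gripper_width: -0.004
```

Run:
```python
from h import *
s=r.observe(); print(tcp_case(s),s['ee_rot'],s['ft_force'])
```

```text
[-40.41155327   7.5972126  139.41829496] [ 179.94073574    1.25217279 -176.69023354] [-0.35905336 -2.19602317 -2.30356352]
```

Request:
{"fn": "apply_moves", "kwargs": {
  "steps": [
    {"x": 0,"y": 0.1,"z": 0,"roll": 0},
    {"x": 0,"y": 0.1,"z": 0,"roll": 0},
    {"x": 0,"y": 0.1,"z": 0,"roll": 0},
    {"x": 0,"y": 0.1,"z": 0,"roll": 0},
    {"x": 0,"y": 0.1,"z": 0,"roll": 0},
    {"x": 0,"y": 0.1,"z": 0,"roll": 0},
    {"x": 0,"y": 0,"z": 0,"roll": 0},
    {"x": 0,"y": 0,"z": 0,"roll": 0},
    {"x": 0,"y": 0,"z": 0,"roll": 0},
    {"x": 0,"y": 0,"z": 0,"roll": 0}
  ]
}}

```text
time_s: 6.2
tool_pos: [515.4, 3.2, 139.4]
ee_rot: [-180.0, 1.3, -176.7]
ft_force: [0.1, -2.3, -0.5]
gripper_width: 0.001
```

Run:
```python
from h import *
s=r.observe(); print(tcp_case(s),s['ee_rot'],s['ft_force'])
p,d=grab_frame('side'); save(cv2.resize(p[180:380,200:440],(720,600)),'s2')
```

```text
[-40.40764007  13.78679109 139.41931381] [-179.99384905    1.25823212 -176.66774201] [ 0.05866243 -2.29135218 -0.54291015]
```

View pics/s2.png

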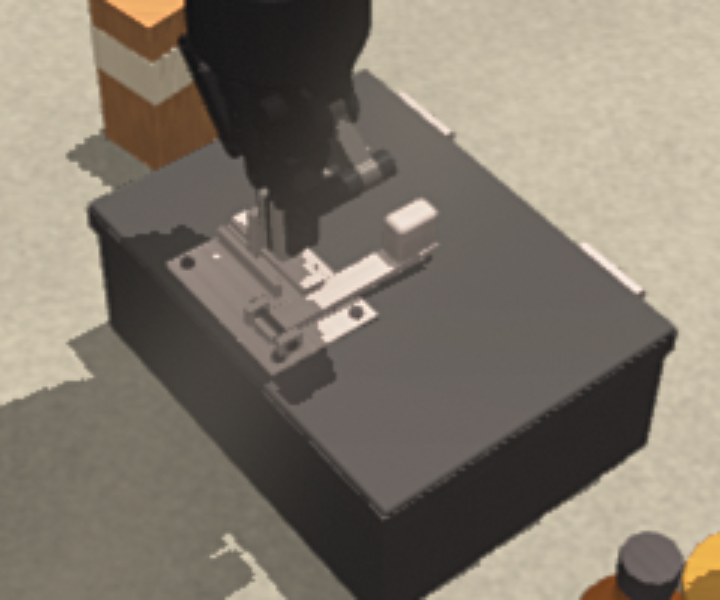

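The fingers are pushing the tab toward +y and the tongue, near (300, 265) in the crop, is drawing back. The force is a steady 2.3 N, so I'll keep going gently.

Request:
{"fn": "apply_moves", "kwargs": {
  "steps": [
    {"x": 0,"y": 0.07,"z": 0,"roll": 0},
    {"x": 0,"y": 0.07,"z": 0,"roll": 0},
    {"x": 0,"y": 0.07,"z": 0,"roll": 0},
    {"x": 0,"y": 0.07,"z": 0,"roll": 0},
    {"x": 0,"y": 0.05,"z": 0,"roll": 0},
    {"x": 0,"y": 0.05,"z": 0,"roll": 0},
    {"x": 0,"y": 0,"z": 0,"roll": 0},
    {"x": 0,"y": 0,"z": 0,"roll": 0},
    {"x": 0,"y": 0,"z": 0,"roll": 0},
    {"x": 0,"y": 0,"z": 0,"roll": 0}
  ]
}}

```text
time_s: 7.08
tool_pos: [515.2, 7.4, 139.4]
ee_rot: [-180.0, 1.3, -176.7]
ft_force: [0.5, -3.3, -1.4]
gripper_width: 0.002
```

Run:
```python
from h import *
s=r.observe(); print(tcp_case(s),s['ee_rot'],s['ft_force'])
```

```text
[-40.43606556  17.94877368 139.41305682] [-179.99085252    1.25918599 -176.67126767] [ 0.49635258 -3.29830429 -1.40084982]
```

Request:
{"fn": "apply_moves", "kwargs": {
  "steps": [
    {"x": 0,"y": 0.04,"z": 0,"roll": 0},
    {"x": 0,"y": 0.04,"z": 0,"roll": 0},
    {"x": 0,"y": 0.04,"z": 0,"roll": 0},
    {"x": 0,"y": 0.04,"z": 0,"roll": 0},
    {"x": 0,"y": 0.04,"z": 0,"roll": 0},
    {"x": 0,"y": 0,"z": 0,"roll": 0},
    {"x": 0,"y": 0,"z": 0,"roll": 0},
    {"x": 0,"y": 0,"z": 0,"roll": 0},
    {"x": 0,"y": 0,"z": 0,"roll": 0},
    {"x": 0,"y": 0,"z": 0,"roll": 0}
  ]
}}

```text
time_s: 7.92
tool_pos: [515.1, 8.8, 139.4]
ee_rot: [-179.9, 1.3, -176.7]
ft_force: [0.5, -4.3, -1.3]
gripper_width: -0.001
```

Run:
```python
from h import *
s=r.observe(); print(tcp_case(s),s['ee_rot'],s['ft_force'])
```

```text
[-40.45791088  19.3370971  139.36997355] [-179.91025145    1.25314883 -176.65690906] [ 0.53840185 -4.26342616 -1.27420985]
```

Request:
{"fn": "apply_moves", "kwargs": {
  "steps": [
    {"x": 0,"y": 0,"z": 0,"roll": 0},
    {"x": 0,"y": 0,"z": 0,"roll": 0},
    {"x": 0,"y": 0,"z": 0,"roll": 0},
    {"x": 0,"y": 0,"z": 0,"roll": 0},
    {"x": 0,"y": 0,"z": 0,"roll": 0},
    {"x": 0,"y": 0,"z": 0,"roll": 0},
    {"x": 0,"y": 0.04,"z": 0,"roll": 0},
    {"x": 0,"y": 0.04,"z": 0,"roll": 0},
    {"x": 0,"y": 0.04,"z": 0,"roll": 0},
    {"x": 0,"y": 0.04,"z": 0,"roll": 0}
  ]
}}

```text
time_s: 8.75
tool_pos: [515.1, 9.2, 139.3]
ee_rot: [-179.8, 1.2, -176.6]
ft_force: [0.9, -9.2, -1.4]
gripper_width: -0.003
```

Run:
```python
from h import *
s=r.observe(); print(tcp_case(s),s['ee_rot'],s['ft_force'])
```

```text
[-40.43338079  19.74519637 139.27832733] [-179.7862582     1.24708697 -176.62468607] [ 0.89777535 -9.23221536 -1.43831606]
```

The tab is at its stop: 9 N and no further motion, with travel of about 12 mm. I'll retract, half-open the jaws and move over the grip block.

Request:
{"fn": "apply_moves", "kwargs": {
  "steps": [
    {"x": 0,"y": -0.4,"z": 0,"roll": 0},
    {"x": 0,"y": -0.6,"z": 0,"roll": 0},
    {"x": 0,"y": -0.2,"z": -1.5,"roll": 0},
    {"x": 0,"y": 0,"z": -2,"roll": 0},
    {"x": 0,"y": 0,"z": -1.5,"roll": 0.3},
    {"x": -1.2,"y": -0.4,"z": 0,"roll": 0},
    {"x": -1.3,"y": -0.5,"z": 0,"roll": 0},
    {"x": -1.3,"y": -0.5,"z": 0,"roll": 0},
    {"x": -1.2,"y": -0.4,"z": 0,"roll": 0},
    {"x": 0,"y": 0,"z": 0,"roll": 0}
  ]
}}

```text
time_s: 9.58
tool_pos: [566.6, -19.9, 193.3]
ee_rot: [180.0, 1.2, -177.0]
ft_force: [-0.5, -0.6, 0.2]
gripper_width: -0.002
```

Run:
```python
from h import *
s=r.observe(); print(tcp_case(s),s['ee_rot'],s['ft_force'])
p,d=grab_frame('wrist'); save(p,'w2'); np.save('w2.npy',d); 
W=wcloud(d.astype(float),s)
v,u=np.mgrid[0:480,0:640]
def rep(n,k):
    q=W[k]; print(n,len(q),'x',np.percentile(q[:,0],[2,50,98]).round(1),'y',np.percentile(q[:,1],[2,50,98]).round(1),'z',np.percentile(q[:,2],[2,50,98]).round(1))
ok=(d>0)&(W[...,0]>-60)&(W[...,0]<-25)&(abs(W[...,1])<70)
rep('plate',ok&(W[...,2]>118)&(W[...,2]<138))
k=(d>0)&(W[...,0]>-60)&(W[...,0]<-50)&(W[...,2]>99)&(W[...,2]<108)&(W[...,1]<15); rep('lever',k)
k=(d>0)&(W[...,0]>-5)&(W[...,0]<30)&(W[...,2]>115)&(W[...,2]<130)&(abs(W[...,1])<35); 
if k.any(): rep('block',k)
p,d=grab_frame('side'); save(cv2.resize(p[180:380,200:440],(720,600)),'s3')
```

```text
[  9.48578848 -11.92234854 193.25197633] [ 179.96741093    1.2182708  -176.97729074] [-0.45990748 -0.57602216  0.21325743]
plate 707 x [-51.4 -41.1 -30.6] y [32.8 34.4 38.5] z [119.3 130.9 132.8]
lever 544 x [-59.9 -54.3 -50.2] y [-14.9  -6.5  13.8] z [100.5 102.  104. ]
block 936 x [ 1.1  9.4 20.1] y [-14.7  -8.2  -1.5] z [116.  123.  124.4]
```

View pics/w2.png

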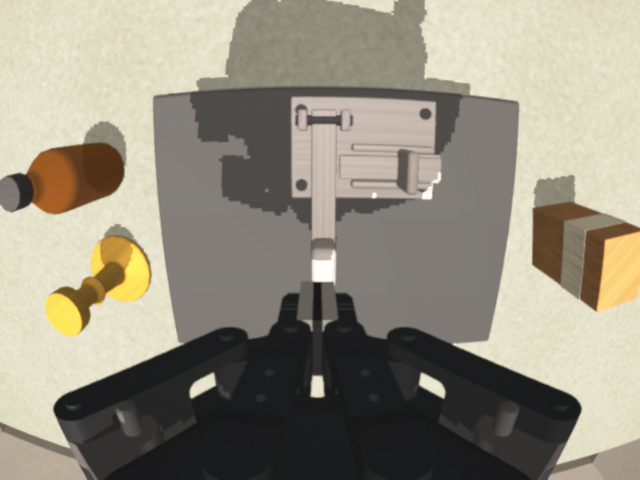

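View pics/s3.png

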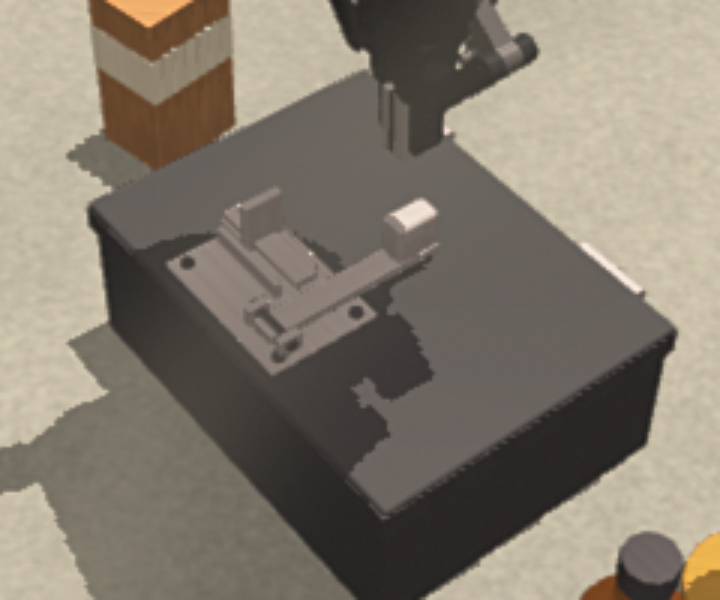

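The wrist view shows the tongue, about (340–398, 165), clear of the lever at (312–336). Plate face minus lever centre is 41 mm, so the tab is fully at its stop. Next I'll open and descend over the block.

Request:
{"fn": "apply_moves", "kwargs": {
  "hand": 0,
  "steps": [
    {"x": -0.2,"y": 0.12,"z": 0,"roll": 0},
    {"x": -0.15,"y": 0.12,"z": 0,"roll": 0},
    {"x": 0,"y": 0,"z": 0.5,"roll": 0},
    {"x": 0,"y": 0,"z": 0.5,"roll": 0},
    {"x": 0,"y": 0,"z": 0.5,"roll": 0},
    {"x": 0,"y": 0,"z": 0.5,"roll": 0},
    {"x": 0,"y": 0,"z": 0.5,"roll": 0},
    {"x": 0,"y": 0,"z": 0.5,"roll": 0},
    {"x": 0,"y": 0,"z": 0.5,"roll": 0},
    {"x": 0,"y": 0,"z": 0,"roll": 0}
  ]
}}

```text
time_s: 10.52
tool_pos: [564.7, -15.2, 153.1]
ee_rot: [179.9, 0.9, -176.9]
ft_force: [-0.1, 0.7, -0.7]
gripper_width: 0.498
```

Run:
```python
from h import *
s=r.observe(); print(tcp_case(s),s['ee_rot'],s['ft_force'],s['gripper_width'])
p,d=grab_frame('wrist'); save(p,'w3')
p,d=grab_frame('scene'); save(cv2.resize(p[180:330,220:420],(800,600)),'c3')
```

```text
[  7.85758161  -7.07004883 153.08654335] [ 179.86888448    0.85845368 -176.9257523 ] [-0.14726054  0.65018724 -0.74221924] 0.49849013547222826
```

View pics/w3.png

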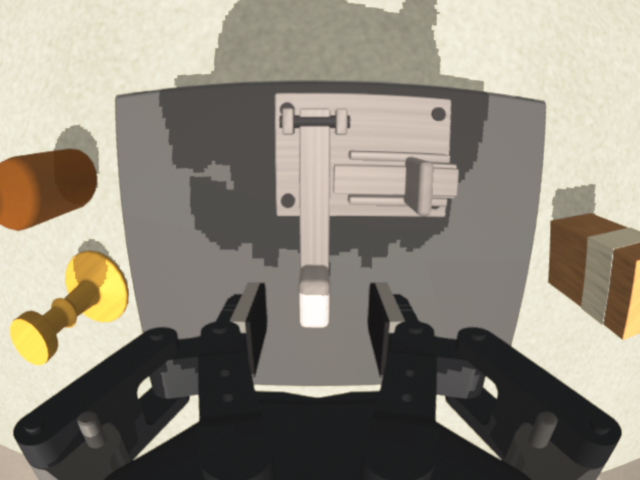

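View pics/c3.png

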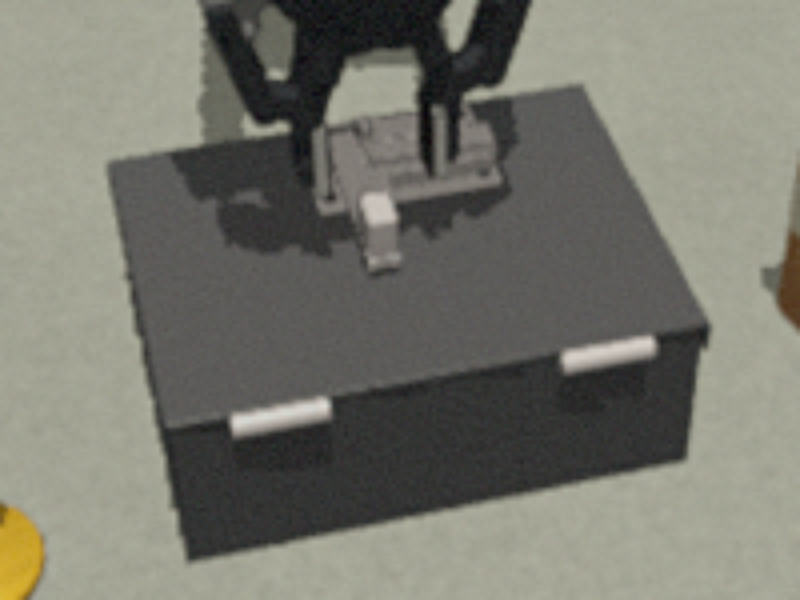

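Request:
{"fn": "apply_moves", "kwargs": {
  "steps": [
    {"x": -0.2,"y": -0.1,"z": 0,"roll": 0},
    {"x": -0.2,"y": -0.1,"z": 0,"roll": 0},
    {"x": -0.15,"y": 0,"z": 0,"roll": 0},
    {"x": 0,"y": 0,"z": 0.5,"roll": 0},
    {"x": 0,"y": 0,"z": 0.5,"roll": 0},
    {"x": 0,"y": 0,"z": 0.5,"roll": 0},
    {"x": 0,"y": 0,"z": 0.5,"roll": 0},
    {"x": 0,"y": 0,"z": 0.5,"roll": 0},
    {"x": 0,"y": 0,"z": 0.3,"roll": 0},
    {"x": 0,"y": 0,"z": 0,"roll": 0}
  ]
}}

```text
time_s: 11.45
tool_pos: [572.4, -17.2, 123.7]
ee_rot: [179.9, 1.0, -176.9]
ft_force: [-0.5, -0.3, -0.5]
gripper_width: 0.501
```

Run:
```python
from h import *
s=r.observe(); print(tcp_case(s),s['ee_rot'],s['ft_force'],s['gripper_width'])
p,d=grab_frame('wrist'); save(p,'w4')
```

```text
[ 15.43902317  -9.44481598 123.72984168] [ 179.89406442    0.99769022 -176.93381115] [-0.48605452 -0.25419753 -0.49557898] 0.5007445479014018
```

View pics/w4.png

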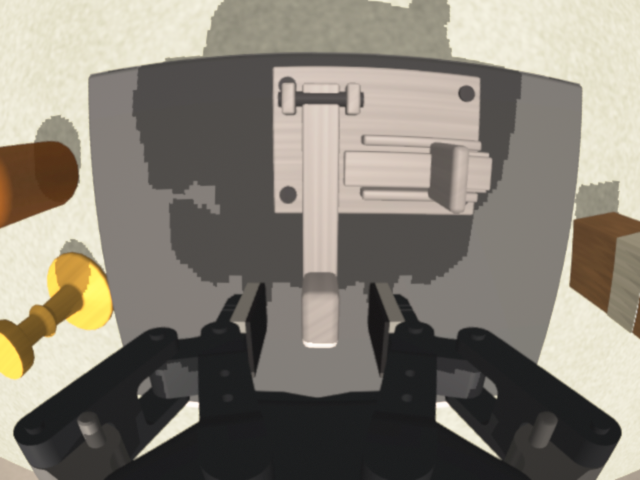

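The block is centred between the pads: its columns are 303–338 and the pads are at about 265 and 370. Closing.

Request:
{"fn": "apply_moves", "kwargs": {
  "hand": 1,
  "steps": [
    {"x": 0.1,"y": 0,"z": 0.2,"roll": 0},
    {"x": 0,"y": 0,"z": 0,"roll": 0},
    {"x": 0,"y": 0,"z": 0,"roll": 0},
    {"x": 0,"y": 0,"z": 0,"roll": 0},
    {"x": 0,"y": 0,"z": 0,"roll": 0},
    {"x": 0,"y": 0,"z": 0,"roll": 0},
    {"x": 0,"y": 0,"z": 0,"roll": 0},
    {"x": 0,"y": 0,"z": 0,"roll": 0},
    {"x": 0,"y": 0,"z": 0,"roll": 0},
    {"x": 0,"y": 0,"z": 0,"roll": 0}
  ]
}}

```text
time_s: 12.33
tool_pos: [571.5, -16.3, 122.3]
ee_rot: [179.8, 1.1, -177.0]
ft_force: [0.4, 1.7, -2.5]
gripper_width: 0.153
```

Run:
```python
from h import *
s=r.observe(); print(tcp_case(s),s['ee_rot'],s['ft_force'],s['gripper_width'])
def f(a,b,X=80+1,Z=21):
    w=a-b; px=85-152*np.cos(b)+14*np.sin(b); pz=84+152*np.sin(b)+14*np.cos(b)
    return np.array([px+X*np.cos(w)-Z*np.sin(w), pz+X*np.sin(w)+Z*np.cos(w)])
o=f(0,0)
for a,b in [(.05,0),(.1,0),(.2,0),(.3,0),(.4,0),(.45,.05),(.5,.1),(.6,.15),(.75,.2),(.9,.2)]: print(a,b,(f(a,b)-o).round(1))
```

```text
[ 14.58854682  -8.54508357 122.32542383] [ 179.82471963    1.05254558 -176.95141543] [ 0.41656355  1.65994131 -2.51038661] 0.15301676568987757
0.05 0 [-1.2  4. ]
0.1 0 [-2.5  8. ]
0.2 0 [-5.8 15.7]
0.3 0 [-9.8 23. ]
0.4 0 [-14.6  29.9]
0.45 0.05 [-13.7  37.5]
0.5 0.1 [-12.4  45. ]
0.6 0.15 [-13.4  55.7]
0.75 0.2 [-17.1  69.2]
0.9 0.2 [-26.8  77.2]
```

Request:
{"fn": "apply_moves", "kwargs": {
  "steps": [
    {"x": 0.02,"y": 0,"z": -0.08,"roll": 0},
    {"x": 0.02,"y": 0,"z": -0.08,"roll": 0},
    {"x": 0.02,"y": 0,"z": -0.08,"roll": 0},
    {"x": 0.03,"y": 0,"z": -0.08,"roll": 0},
    {"x": 0.03,"y": 0,"z": -0.08,"roll": 0},
    {"x": 0.03,"y": 0,"z": -0.08,"roll": 0},
    {"x": 0.03,"y": 0,"z": -0.08,"roll": 0},
    {"x": 0.03,"y": 0,"z": -0.08,"roll": 0},
    {"x": 0.03,"y": 0,"z": -0.08,"roll": 0},
    {"x": 0.03,"y": 0,"z": -0.08,"roll": 0}
  ]
}}

```text
time_s: 13.17
tool_pos: [569.3, -16.3, 130.1]
ee_rot: [179.8, 1.1, -177.0]
ft_force: [2.0, 2.7, -8.9]
gripper_width: 0.152
```

Run:
```python
from h import *
s=r.observe(); print(tcp_case(s),s['ee_rot'],s['ft_force'],s['gripper_width'])
```

```text
[ 12.41425762  -8.479225   130.13745193] [ 179.79977435    1.13786431 -176.98523205] [ 1.99488692  2.68031197 -8.9291512 ] 0.1517930947656565
```

Request:
{"fn": "apply_moves", "kwargs": {
  "steps": [
    {"x": 0.06,"y": 0,"z": -0.16,"roll": 0},
    {"x": 0.06,"y": 0,"z": -0.16,"roll": 0},
    {"x": 0.07,"y": 0,"z": -0.16,"roll": 0},
    {"x": 0.07,"y": 0,"z": -0.16,"roll": 0},
    {"x": 0.07,"y": 0,"z": -0.16,"roll": 0},
    {"x": 0.08,"y": 0,"z": -0.16,"roll": 0},
    {"x": 0.08,"y": 0,"z": -0.16,"roll": 0},
    {"x": 0.08,"y": 0,"z": -0.16,"roll": 0},
    {"x": 0.1,"y": 0,"z": -0.16,"roll": 0},
    {"x": 0.1,"y": 0,"z": -0.16,"roll": 0}
  ]
}}

```text
time_s: 14.0
tool_pos: [565.6, -16.7, 151.0]
ee_rot: [179.8, 1.8, -177.0]
ft_force: [8.3, 3.8, 0.2]
gripper_width: 0.152
```

Run:
```python
from h import *
s=r.observe(); print(tcp_case(s),s['ee_rot'],s['ft_force'],s['gripper_width'])
```

```text
[  8.71449152  -8.63072483 150.97662501] [ 179.83614944    1.8252921  -177.02047941] [8.34637571 3.79386954 0.23424161] 0.15207245767789862
```

Request:
{"fn": "apply_moves", "kwargs": {
  "steps": [
    {"x": 0.1,"y": 0,"z": -0.16,"roll": 0},
    {"x": 0.1,"y": 0,"z": -0.16,"roll": 0},
    {"x": 0.1,"y": 0,"z": -0.16,"roll": 0},
    {"x": 0.1,"y": 0,"z": -0.16,"roll": 0},
    {"x": 0.1,"y": 0,"z": -0.16,"roll": 0},
    {"x": 0.1,"y": 0,"z": -0.16,"roll": 0},
    {"x": 0.1,"y": 0,"z": -0.16,"roll": 0},
    {"x": 0.1,"y": 0,"z": -0.16,"roll": 0},
    {"x": 0.1,"y": 0,"z": -0.16,"roll": 0},
    {"x": 0.1,"y": 0,"z": -0.16,"roll": 0}
  ]
}}

```text
time_s: 14.83
tool_pos: [565.1, -16.6, 176.1]
ee_rot: [179.9, 3.4, -177.1]
ft_force: [3.6, 2.2, -7.8]
gripper_width: 0.155
```

Run:
```python
from h import *
s=r.observe(); print(tcp_case(s),s['ee_rot'],s['ft_force'],s['gripper_width'])
```

```text
[  8.15768358  -8.47414059 176.08294651] [ 179.90574004    3.3706348  -177.05473553] [ 3.62839839  2.17752372 -7.78070839] 0.1545203197264394
```

Request:
{"fn": "apply_moves", "kwargs": {
  "steps": [
    {"x": 0.12,"y": 0,"z": -0.16,"roll": 0},
    {"x": 0.12,"y": 0,"z": -0.16,"roll": 0},
    {"x": 0.13,"y": 0,"z": -0.16,"roll": 0},
    {"x": 0.14,"y": 0,"z": -0.16,"roll": 0},
    {"x": 0.14,"y": 0,"z": -0.15,"roll": 0},
    {"x": 0.15,"y": 0,"z": -0.15,"roll": 0},
    {"x": 0.15,"y": 0,"z": -0.15,"roll": 0},
    {"x": 0.15,"y": 0,"z": -0.15,"roll": 0},
    {"x": 0.15,"y": 0,"z": -0.14,"roll": 0},
    {"x": 0.15,"y": 0,"z": -0.14,"roll": 0}
  ]
}}

```text
time_s: 15.67
tool_pos: [549.7, -17.4, 192.4]
ee_rot: [179.9, 3.5, -177.1]
ft_force: [3.9, 2.2, -6.9]
gripper_width: 0.146
```

Run:
```python
from h import *
s=r.observe(); print(tcp_case(s),s['ee_rot'],s['ft_force'],s['gripper_width'])
p,d=grab_frame('side'); save(cv2.resize(p[150:390,190:450],(650,600)),'s5')
```

```text
[ -7.22822685  -8.55382226 192.37072369] [ 179.89861994    3.51294999 -177.07147892] [ 3.94072501  2.15441571 -6.9326203 ] 0.14640986975455056
```

View pics/s5.png

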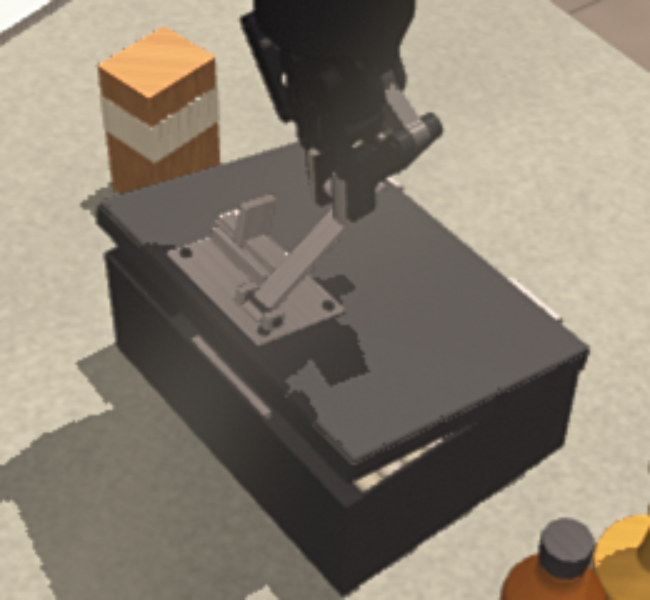

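The lid is visibly ajar and the lever stands at about 0.8 rad. I'll raise it a bit more and then release.

Request:
{"fn": "apply_moves", "kwargs": {
  "steps": [
    {"x": 0.13,"y": 0,"z": -0.1,"roll": 0},
    {"x": 0.13,"y": 0,"z": -0.1,"roll": 0},
    {"x": 0.13,"y": 0,"z": -0.1,"roll": 0},
    {"x": 0.1,"y": 0,"z": -0.08,"roll": 0},
    {"x": 0,"y": 0,"z": 0,"roll": 0},
    {"x": 0,"y": 0,"z": 0,"roll": 0},
    {"x": 0,"y": 0,"z": 0,"roll": 0},
    {"x": 0,"y": 0,"z": 0,"roll": 0},
    {"x": 0,"y": 0,"z": 0,"roll": 0},
    {"x": 0,"y": 0,"z": 0,"roll": 0}
  ]
}}

```text
time_s: 16.55
tool_pos: [544.0, -17.7, 196.5]
ee_rot: [179.9, 3.5, -177.1]
ft_force: [3.1, 3.0, -5.9]
gripper_width: 0.14
```

Request:
{"fn": "apply_moves", "kwargs": {
  "hand": 0,
  "steps": [
    {"x": 0,"y": 0,"z": 0,"roll": 0},
    {"x": 0,"y": 0,"z": 0,"roll": 0},
    {"x": 0,"y": 0,"z": 0,"roll": 0},
    {"x": 0,"y": 0,"z": 0,"roll": 0},
    {"x": 0,"y": 0,"z": 0,"roll": 0},
    {"x": 0,"y": 0,"z": 0,"roll": 0},
    {"x": 0,"y": 0,"z": 0,"roll": 0},
    {"x": 0,"y": 0,"z": -0.5,"roll": 0},
    {"x": 0,"y": 0,"z": -0.5,"roll": 0},
    {"x": 0,"y": 0,"z": -0.5,"roll": 0}
  ]
}}

```text
time_s: 17.38
tool_pos: [541.2, -18.3, 212.3]
ee_rot: [179.9, 3.3, -177.1]
ft_force: [-0.5, 0.1, 0.7]
gripper_width: 0.501
```

Request:
{"fn": "apply_moves", "kwargs": {
  "steps": [
    {"x": 0,"y": 0,"z": -1,"roll": 0},
    {"x": 0,"y": 0,"z": -1,"roll": 0},
    {"x": 0,"y": 0,"z": -1,"roll": 0},
    {"x": 0,"y": 0,"z": -1,"roll": 0},
    {"x": 0,"y": 0,"z": -1,"roll": 0},
    {"x": 0,"y": 0,"z": -1.5,"roll": 0},
    {"x": 0,"y": 0,"z": -1.5,"roll": 0},
    {"x": 0,"y": 0,"z": -1,"roll": 0},
    {"x": 0,"y": 0,"z": 0,"roll": 0},
    {"x": 0,"y": 0,"z": 0,"roll": 0}
  ]
}}

```text
time_s: 18.22
tool_pos: [535.7, -18.7, 312.9]
ee_rot: [180.0, 3.6, -177.0]
ft_force: [0.7, -0.1, -0.5]
gripper_width: 0.503
```

Run:
```python
from h import *
s=r.observe(); print(tcp_case(s),s['time_s'],s['ft_force'],s['gripper_width'])
p,d=grab_frame('side'); save(cv2.resize(p[130:450,190:510],(600,600)),'s6')
P=cloud('side',d); q=P.copy(); R=np.array([[np.cos(TH),-np.sin(TH)],[np.sin(TH),np.cos(TH)]]); q[...,:2]=(q[...,:2]-C0)@R
k=(d>0)&(q[...,1]<-30)&(q[...,1]>-105)&(q[...,0]>-75)&(q[...,0]<75)&(q[...,2]>60)
f=np.polyfit(q[k][:,0],q[k][:,2],1); print('lid angle',-np.arctan(f[0]))
k=(d>0)&(q[...,1]<0)&(q[...,1]>-20)&(q[...,0]>-66)&(q[...,0]<10)&(q[...,2]>150)&(q[...,2]<230)
print('lever pts',k.sum(),np.percentile(q[k],[5,50,95],axis=0).round(1))
for t in ("carton","candlestick","oil"):
    m=silhouettes('side',t)
    if m:
        w=P[m[0]['pixels']&(d>0)]; w=w[w[:,2]>10]; print(t,np.median(w,0).round(),w.min(0).round(),w.max(0).round())
```

```text
[-21.25604007  -9.13149996 312.93722161] 18.2167 [ 0.69961722 -0.14683924 -0.53351945] 0.5029335578488503
lid angle 1.1999576817918909
lever pts 600 [[-30.2 -15.7 152.1]
 [-11.7 -12.9 177. ]
 [  4.5  -3.1 198. ]]
carton [561. 199.  82.] [536. 108.  10.] [607. 248. 111.]
candlestick [ 624. -216.   74.] [ 607. -238.   10.] [ 654. -187.  106.]
oil [ 520. -233.   82.] [ 505. -250.   10.] [ 555. -201.  131.]
```

View pics/s6.png

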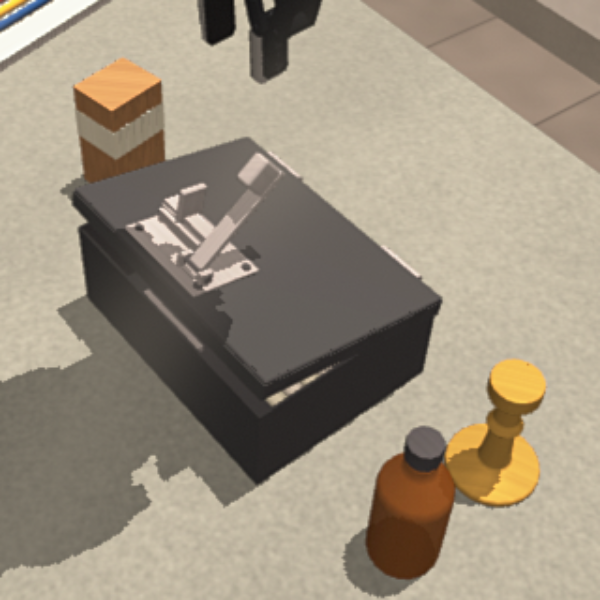

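The lever is up, the lid is ajar, the gripper is clear above and the bystanders have not moved. My lid-angle fit took in stray gripper points, so I'll redo it with a height limit, check that the lid is at rest, and hand in.

Run:
```python
from h import *
R=np.array([[np.cos(TH),-np.sin(TH)],[np.sin(TH),np.cos(TH)]])
for i in range(2):
    p,d=grab_frame('side'); q=cloud('side',d); q[...,:2]=(q[...,:2]-C0)@R
    k=(d>0)&(q[...,1]<-35)&(q[...,1]>-100)&(q[...,0]>-70)&(q[...,0]<70)&(q[...,2]>75)&(q[...,2]<135)
    a=q[k]
    for _ in range(4):
        f=np.polyfit(a[:,0],a[:,2],1); a=a[abs(a[:,2]-np.polyval(f,a[:,0]))<5]
    print('lid',-np.arctan(f[0]),np.polyval(f,-67),len(a))
k=(d>0)&(abs(q[...,1]+9)<9)&(q[...,0]>-66)&(q[...,0]<20)&(q[...,2]>135)&(q[...,2]<225)
a=q[k]; t=a[np.argmax(a[:,2])]; print('lever top',t, 'line', np.arctan(np.polyfit(a[:,0],a[:,2],1)[0]))
b=a[a[:,2]>185]; print('block high pts',b.mean(0),len(b))
```

```text
lid 0.20022691455275737 119.2032853916967 3307
lid 0.2005195115262456 119.22435512088798 3330
lever top [ -3.91990578 -10.20296651 202.2413892 ] line 0.7958104198451368
block high pts [ -8.1493453  -10.83072342 192.1478968 ] 225
```

Lid at 0.20 rad and at rest. Lever at about 0.8 rad from horizontal by a rough fit, so well over 0.5 rad relative to the lid.

Run:
```python
from h import *
print(r.hand_in())
```

```text
the job is handed in; nothing more can be done
None
```

The case is unlatched: the safety tab is at its stop, the main latch stands up and the lid has sprung ajar. I let go, moved the gripper clear and handed the job in at about 18 s, well inside the 48 s limit; the hand-in gave no verdict.

- **Tab:** I pushed it with the closed fingertips until it stopped, reading about 9 N at most. The wrist camera put the plate face 41 mm from the lever's middle, which matches the stated stop.
- **Latch:** I pinched the grip block and swung it up slowly. Wrist force readings stayed at about 9 N or less, but I only get one reading at the end of each move.
- **Last checks:**
  - The lid measured 0.20 rad in two successive pictures, so it is at rest.
  - The lever stood at roughly 0.8 rad from horizontal, by a rough fit.
  - The carton, candlestick and bottle were where they started, to within a few millimetres.
  - Nothing was touching the robot.

**Disagreements:** My first lid-angle fit gave 1.2 rad because it picked up points from the gripper; limiting the height range fixed it. The cameras disagreed by 1–2 mm on the catch's sideways offset (about -9 to -10.5 mm), which made no difference to the grasp. The tool also tilted about 3.5° during the lift, without harm.

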